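Clear the granite plate and hold the comparator's spindle lifted

TASK

The comparator is to be set with its master: use the orange rake to sweep the three loose metal discs along the granite plate into the yellow tray at its left end (only the rake may touch the discs), then stand the rake back upright in the middle of its blue mat and let it go. Then press the comparator's spring-loaded red paddle down about 20 mm with the fingertips, so that the red pointer stands in the green band, and keep holding it there: the program finishes while still holding it, since the spindle drops when it is let go. Leave the other things on the bench alone.

Things in the scene. Friction and masses are not known exactly. Their poses are not given: they have to be found in the camera images.
- plate: Black granite plate, fixed, 300 mm (its x) by 460 mm (its y) by 50 mm high; origin at the centre of its underside, on the bench. Its +y end (to the robot's left) is where the tray stands; the discs lie on its +y half and the comparator stands on its -y part.
- tray: Yellow open tray, fixed, 220 mm (its x) by 140 mm (its y, same directions as the plate's) by 42 mm high, walls 4 mm, standing on the bench 4 mm beyond the plate's +y end, so its rim is 8 mm below the plate's top. Origin at the centre of its underside.
- disc_steel: Steel disc, 30 mm diameter, 14 mm thick, about 80 g, lying flat on the plate; origin at the centre of its underside.
- disc_brass: Brass disc, same size.
- disc_copper: Copper disc, same size.
- rake: Rake standing upright by itself, about 160 g; origin: centre of its underside. Orange blade 150 (its x) by 10 (y) by 36 mm high; at each end a cross wing 60 mm along y (25 mm beyond the blade's faces), 8 thick, 30 high: 134 mm clear between wings. It sweeps along its y, either way. Upright wooden handle in the middle, 34 (x) by 22 mm (y), 36 to 130 mm above the underside.
- rake_grip (a point): Point in the rake's handle, on its axis 108 mm above the underside; axes as the rake's (grip the 22 mm along y).
- mat: Thin blue mat, fixed on the bench beyond the plate's -y end, 220 mm (its x) by 130 mm (its y) by 3 mm; origin at the centre of its underside. The rake's place: it starts there.
- stand: Comparator fixed on the plate; origin on the plate's top. Own frame, mm, z above plate: base 160x90x25 centred at x 30; column x 80, to z 275; blue head x 15 to 110, z 172 to 230; pivot posts x -34, to z 82; white index plate with green band x -72 to -16, y -28 to -22, to z 140. The red paddle's lever projects to -x, towards the robot; touching it counts as touching the stand.
- paddle (a point): Centre of the flat top of the red paddle, 36 by 36 mm, on the lever's end 90 mm in front (the stand's -x) of its hinge; at rest 92 mm above the plate. Its axes are the lever's: x along the lever towards the column.
- lift_lever (a joint): Lever angle, rad: 0 at rest (up), grows as the paddle is pressed down, stop at 0.42; 0.22 is about 20 mm down. Hinge along the stand's y, 22 mm below the paddle's rest height. Spring: about 3 N at the paddle to start, 7 N at 0.22, 11 N at the stop; it lifts the paddle when let go. The red pointer is in the green band from 0.15 to 0.29.
- v_block: Bystander: dark steel V-block, 40 by 50 by 36 mm, on the far edge of the plate.
- ring_gauge: Bystander: steel ring, 52 mm diameter, 18 mm high, on the far edge of the plate.
- wash_bottle: Bystander: white bottle with blue cap, 60 mm diameter, 160 mm high.
- oil_jar: Bystander: amber glass jar, 60 mm diameter, 70 mm high.
- cup: Bystander: black cup, 80 mm diameter, 90 mm high.
- gauge_case: Bystander: closed wooden gauge case, 100 by 160 by 48 mm.
Mind the look-alikes: they are no part of the job. Leave any pink, purple or turquoise look-alike of the rake alone.

How it is judged:
By the outcome, as a careful person would: the job done as asked, in the order asked, and still so for the second after the job is handed in, while the arm keeps its last pose, push and grip.
It also fails if it takes over 70 s, if anything falls off the work surface, if the arm or the gripper's body presses on something with over 40 N, if the wrist force passes 120 N, or if a joint passes its speed limit or range.

ROBOT

A 6-joint arm with a two-finger parallel gripper is mounted at the origin on the work surface. World frame = base frame: x ahead of the robot, y to its left, z up, the work surface at z = 0. Lengths are in m, angles in rad, forces in N, time in s.
With the tool pointing down it reaches from about 0.425 to 0.95 m from the base axis. Payload 3.5 kg.
Tool frame: the origin (TCP) lies between the finger pads; the fingertips stand 22 mm ahead of it and the grasp point (between the pads) lies 3 mm ahead of it (ctrl.nose_length is the z of the fingertips in the tool frame, in m); z points along the fingers, y is the line along which they close (so a half turn about z gives the same grasp; the last joint's range is limited). The gripper opens to 85 mm and grips with 20 to 120 N. Pads are 22 mm wide; open, the fingers measure 114 mm over their backs; the gripper's body (76 mm by 85 mm) begins 54 mm behind the grasp point. The pads swing forward as they close: fully open they stand 13 mm farther back than shut.
Start: joints at [-0.15, 0.286, 1.577, -0, 1.279, -0.15], TCP at [0.675, 0, 0.253] pointing down, gripper open.
Joint ranges: [-2.77, 2.77], [-0.9, 2.22], [0.21, 2.48], [-1.53, 4.67], [0.24, 2.81], [-2.84, 2.84]. Speed limits (rad/s): [2.79, 2.79, 3.14, 3.14, 3.14, 3.14].

INTERFACE

Orientations are given as a unit quaternion [x, y, z, w].
In Python, from plant import ctrl gives the robot as it stands. The module is installed in compiled form; this text tells all that it offers.
- The arm moves only by the tool send_rows, never from a script. Its argument "rows" is text: rows parted by semicolons, each of 7 numbers parted by spaces: the turn, a rotation vector about the tool's x, y, z in shares of 360 degrees (1.0 is 360 degrees), then the shift along the tool's x, y, z in a scale on which 1.0 is 750 mm, then the opening, from -1 (shut) to 1 (fully open). A call has 1 to 8 rows; each row is the pose to reach, as a shift and turn from the pose commanded when the call began, along the tool's axes at that moment; what a row does not reach only later rows make up. A row lasts 1/8 s, in which the tool goes at most 62.5 mm and 10.7 degrees, less where a joint would pass 70% of its speed; a pose out of reach is approached as far as the arm can. A call with a gripper value outside its range is refused whole. The fingers move at their own pace and stop on an object; "grip_force" is the grip in N (left out, the last holds). Time passes only in rows, so rows that repeat a pose let the fingers close. It gives the time, the measured TCP pose, the force, the opening and the grip force at its end, in the units of the state.
- ctrl.get_state(): the state, without advancing time (a new reading comes with each control period).
- ctrl.read_camera(name): name is "scene" or "side" or "wrist"; returns a dict with "color" (384x512x3 uint8, red, green, blue), "fx", "fy", "cx", "cy" (pixels), "D" ([k1, k2, p1, p2, k3] as OpenCV has them; the pictures are not rectified), "extrinsics" (4x4, takes a point from world to camera coordinates). Camera axes: x right, y down, z forward; pixel columns grow to the right and rows downward; lengths in m; the calibration is good to about 2 mm. A picture is of the moment at which its call begins. There is no depth.
- ctrl.sign_off(): hands the job in; it is judged then, once.
Trained networks look in a picture, given as the dict that the camera call returned (one of the last four; its "shot" number tells which), for a name from the list of things; names that differ only in an ending like _2 or _b are one class to them, and where a whole thing is asked for, a point or a joint stands for the part that bears it (a point fixed in the world has none). Each returns a list of dicts, best first, with "p" (0 to 1); they miss things now and then, are a little off and sometimes report something else, mostly with a low value. They report only what shows in the picture. A call takes as long as a camera call. They do not tell look-alikes from the thing itself.
- ctrl.look_for(picture, target): "position" ([x, y, z] in m, in the coordinates of the camera as it stood for that picture, good to about 4 mm: the middle of the surface that is visible of it).
The state is a dict: "time": time; "qpos": joint angles; "dq": joint speeds; "joint_efforts": joint torques, N m; "eef_pos": TCP position; "tcp_rot": TCP orientation; "contact_force": force on the tool from outside, world axes, zero at the start; "wrist_torque": the same for the moment, N m; "opening": opening from 0.0 (shut) to 1.0 (fully open); "finger_force": force on a finger pad.
Only numpy, scipy, OpenCV 4.12 (cv2) and the standard library are available. Lean on these libraries where they do the work, as an engineer would, in place of code of your own. Each camera call takes 0.05 s, during which the arm holds its last target. There are 200 camera calls.

## Working session

There is one attempt and no reset: what is moved stays moved. The work goes in short steps, Python scripts to look and compute and a tool call to move; the robot and the scene stay as the last step left them, time stands still between calls to the robot, and variables do not carry over. Pictures are saved under pics/ and viewed, at most 10 in all, crops included, and the job is handed in when it is done.

Besides the shell and the picture viewer there is one more tool, called after "Request:" as name(argument=value, ...) on one line, values as JSON. send_rows: Moves the arm, as the interface text tells. Its arguments: {"type":"object","properties":{"rows":{"type":"string"},"grip_force":{"type":"number"}},"required":["rows"]}

```bash
mkdir -p pics
cat > h.py <<'E'
import numpy as np, cv2
from plant import ctrl
from scipy.spatial.transform import Rotation as R
def shot(n):
    return ctrl.read_camera(n)
def world(d,p):
    return (np.linalg.inv(d["extrinsics"])@np.r_[p,1])[:3]
def proj(d,P):
    E=d["extrinsics"];K=np.array([[d["fx"],0,d["cx"]],[0,d["fy"],d["cy"]],[0,0,1]])
    return cv2.projectPoints(np.atleast_2d(P).astype(float),cv2.Rodrigues(E[:3,:3])[0],E[:3,3],K,np.array(d["D"]))[0][:,0]
def pix2w(d,uv,z):
    E=np.linalg.inv(d["extrinsics"]);K=np.array([[d["fx"],0,d["cx"]],[0,d["fy"],d["cy"]],[0,0,1]])
    n=cv2.undistortPoints(np.atleast_2d(uv).astype(float).reshape(-1,1,2),K,np.array(d["D"]))[:,0]
    r=np.c_[n,np.ones(len(n))]@E[:3,:3].T
    return E[:3,3]+r*((z-E[2,3])/r[:,2])[:,None]
def find(d,names):
    for n in names:
        for o in ctrl.look_for(d,n)[:4]:
            w=world(d,o["position"]);print(n,round(o["p"],2),w.round(3),proj(d,w)[0].round())
def save(d,f,crop=None,s=1):
    im=d["color"][...,::-1]
    if crop: im=im[crop[1]:crop[3],crop[0]:crop[2]]
    cv2.imwrite(f,cv2.resize(im,None,fx=s,fy=s,interpolation=cv2.INTER_CUBIC))
E
python3 - <<'E'
from h import *
a=shot("scene");b=shot("side")
save(a,"pics/a.png",s=1.5);save(b,"pics/b.png",s=1.5)
for d in(a,b):
    print(np.linalg.inv(d["extrinsics"]).round(2).tolist())
    find(d,["plate","tray","disc_steel","disc_brass","disc_copper","rake","mat","stand","paddle"])
E
```

```text
[[-0.7, 0.57, -0.44, 1.37], [0.72, 0.54, -0.44, 0.8], [-0.01, -0.62, -0.78, 1.62], [0.0, 0.0, 0.0, 1.0]]
plate 0.63 [0.618 0.069 0.052] [262. 229.]
plate 0.42 [ 0.475 -0.107  0.14 ] [255. 168.]
tray 0.76 [0.624 0.317 0.004] [310. 277.]
disc_steel 0.55 [0.58  0.195 0.066] [294. 240.]
disc_brass 0.43 [0.61  0.075 0.067] [265. 226.]
rake 0.9 [ 0.784 -0.3    0.029] [167. 204.]
rake 0.56 [ 0.302 -0.161  0.027] [274. 157.]
rake 0.55 [ 0.524 -0.3    0.124] [212. 152.]
mat 0.74 [ 0.61  -0.342  0.002] [193. 178.]
mat 0.68 [0.613 0.076 0.065] [264. 227.]
mat 0.24 [ 0.44  -0.607  0.046] [182. 120.]
stand 0.58 [ 0.67  -0.144  0.183] [211. 184.]
paddle 0.53 [ 0.477 -0.108  0.139] [254. 169.]
paddle 0.48 [0.624 0.318 0.003] [311. 277.]
[[-1.0, -0.07, 0.05, 0.47], [-0.09, 0.75, -0.66, 0.85], [0.01, -0.66, -0.75, 1.16], [0.0, 0.0, 0.0, 1.0]]
plate 0.84 [0.588 0.08  0.049] [228. 229.]
tray 0.82 [0.629 0.316 0.006] [205. 303.]
disc_steel 0.47 [0.575 0.2   0.059] [228. 260.]
disc_brass 0.66 [0.613 0.077 0.064] [221. 224.]
disc_copper 0.41 [0.592 0.122 0.06 ] [225. 237.]
rake 0.95 [ 0.278 -0.374  0.032] [322. 141.]
rake 0.87 [ 0.51  -0.298  0.036] [261. 150.]
rake 0.73 [ 0.299 -0.16   0.033] [318. 182.]
rake 0.45 [0.588 0.082 0.049] [228. 229.]
mat 0.69 [ 0.503 -0.304 -0.   ] [262. 156.]
stand 0.64 [ 0.611 -0.128  0.095] [228. 170.]
```

View pics/a.png

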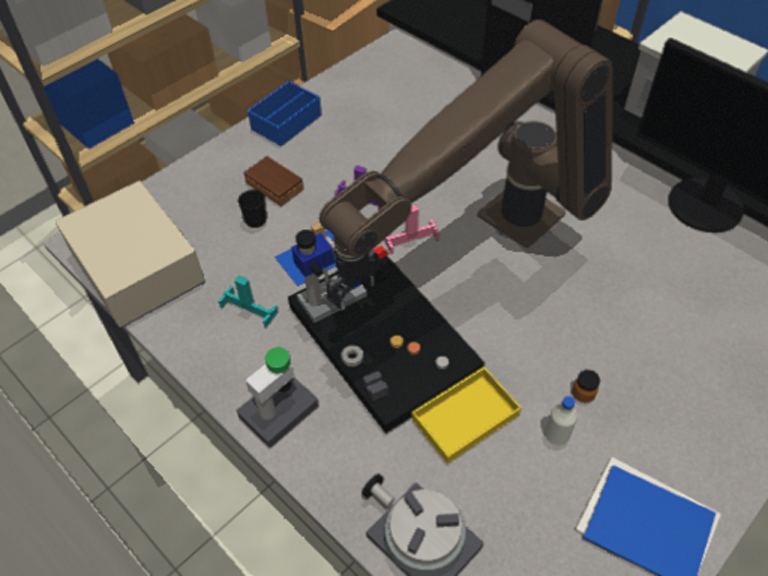

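View pics/b.png

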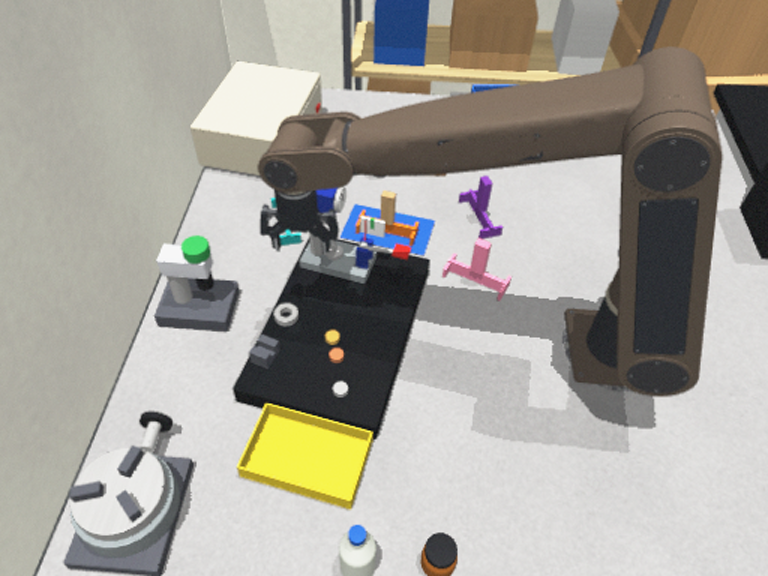

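The orange rake stands on the blue mat beyond the comparator (side view about (388,225) at 1.5×, world ≈ (0.51,-0.30)). Pink (480,268), purple (482,205) and turquoise (285,238) are look-alikes. Three discs are on the plate at (340,389), (336,355) and (332,338), with the tray at (305,453). Next I fit the tray, plate and discs.

```bash
cat >> h.py <<'E'
from scipy.optimize import minimize
def box(x0,x1,y0,y1,z0,z1): return np.array([[x,y,z] for x in(x0,x1) for y in(y0,y1) for z in(z0,z1)])
def sil(d,boxes,p,s=4):
    m=np.zeros((384*s,512*s),np.uint8);c,n=np.cos(p[2]),np.sin(p[2])
    for b in boxes:
        q=b@np.array([[c,n,0],[-n,c,0],[0,0,1]])+[p[0],p[1],0]
        cv2.fillConvexPoly(m,cv2.convexHull((proj(d,q)*s).astype(np.float32)).round().astype(np.int32),1)
    return m>0
def fit(views,boxes,p0,step=(.01,.01,.08)):
    ms=[(d,cv2.resize(m.astype(np.uint8),None,fx=4,fy=4,interpolation=cv2.INTER_LINEAR)>0,v) for d,m,v in views]
    def f(p):
        e=0
        for d,m,v in ms:
            s=sil(d,boxes,p);e+=1-(s&m).sum()/((s|m)).sum()
        return e/len(ms)
    p0=np.array(p0,float)
    S=np.vstack([p0]+[p0+np.eye(3)[i]*step[i] for i in range(3)])
    r=minimize(f,p0,method="Nelder-Mead",options=dict(initial_simplex=S,xatol=2e-4,fatol=1e-4))
    return r.x,r.fun
def hsv(d): return cv2.cvtColor(d["color"],cv2.COLOR_RGB2HSV)
def big(m,near=None):
    n,l,st,ce=cv2.connectedComponentsWithStats(m.astype(np.uint8))
    k=1+np.argmax(st[1:,4]) if near is None else 1+np.argmin(np.hypot(*(ce[1:]-near).T)+100*(st[1:,4]<15))
    return l==k
E
python3 - <<'E'
from h import *
s=ctrl.get_state();print(s["eef_pos"],R.from_quat(s["tcp_rot"]).as_matrix().round(3).tolist())
V=[]
for n in("scene","side"):
    d=shot(n);h=hsv(d);m=big(cv2.inRange(h,(22,120,80),(35,255,255))>0);V.append((d,m,0))
T=[box(-.11,.11,-.07,.07,0,.042)]
for v in([V[0]],[V[1]],V):
    p,e=fit(v,T,[.625,.317,-.1]);print(p.round(4),e)
c,n=np.cos(p[2]),np.sin(p[2]);print("plate",p[:2]+304e-3*np.array([n,-c]))
for d,_,_ in V:
    h=hsv(d)
    for nm,lo,hi in(("brass",(17,120,120),(28,255,255)),("copper",(3,120,120),(14,255,255)),("steel",(0,0,150),(180,60,255))):
        near=proj(d,{"brass":[.61,.077,.064],"copper":[.595,.12,.064],"steel":[.577,.198,.064]}[nm])[0]
        m=big(cv2.inRange(h,lo,hi)>0,near);yx=np.argwhere(m)
        print(nm,len(yx),pix2w(d,yx.mean(0)[::-1],.060)[0].round(4))
E
```

```text
[6.74987375e-01 2.83097292e-05 2.53322103e-01] [[0.0, 1.0, -0.0], [1.0, -0.0, 0.0], [0.0, -0.0, -1.0]]
[ 0.6278  0.3198 -0.201 ] 0.029062248358995624
[ 0.6282  0.3195 -0.1941] 0.0271691111503799
[ 0.6281  0.3192 -0.1924] 0.029112408121006184
plate [0.56998213 0.02076548]
brass 44 [0.6093 0.0713 0.06  ]
copper 44 [0.5941 0.1156 0.06  ]
steel 33 [0.5762 0.1948 0.06  ]
brass 79 [0.6115 0.0737 0.06  ]
copper 79 [0.597  0.1182 0.06  ]
steel 71 [0.5793 0.1947 0.06  ]
```

Careful with the scale: shifts go in shares of 750 mm and turns go in shares of 360 degrees. That gives: -260 mm / 750 = -0.3467, -240 mm / 750 = -0.32, -80 degrees / 360 = -0.2222.

Request:
send_rows(rows="0 0 -0.0278 0 -0.08 -0.0667 1; 0 0 -0.0556 0 -0.16 -0.1333 1; 0 0 -0.0833 0 -0.24 -0.2 1; 0 0 -0.1111 -0.08 -0.24 -0.2267 1; 0 0 -0.1389 -0.16 -0.24 -0.2267 1; 0 0 -0.1667 -0.24 -0.24 -0.2267 1; 0 0 -0.1944 -0.32 -0.24 -0.2267 1; 0 0 -0.2222 -0.3467 -0.24 -0.2267 1")

```text
time: 2.1
eef_pos: [0.4945, -0.2623, 0.4235]
tcp_rot: [0.085, 0.996, -0.0, 0.0]
contact_force: [-0.3, -0.3, -0.2]
opening: 1.001
finger_force: 0.0
```

Run:
```python
from h import *
a=shot("wrist");save(a,"pics/w1.png",s=1.5);find(a,["rake","mat","paddle","stand"])
print(np.linalg.inv(a["extrinsics"]).round(3))
s=ctrl.get_state();print(s["eef_pos"],R.from_quat(s["tcp_rot"]).as_matrix().round(3).tolist())
```

```text
rake 0.9 [ 0.776 -0.31   0.038] [257. 296.]
rake 0.81 [ 0.515 -0.307  0.037] [231. 160.]
rake 0.76 [ 0.292 -0.394  0.036] [144.  21.]
rake 0.65 [ 0.346 -0.189  0.039] [289.  35.]
paddle 0.57 [ 0.486 -0.127  0.144] [361. 131.]
stand 0.85 [ 0.618 -0.157  0.125] [343. 225.]
[[ 0.169  0.942  0.288  0.422]
 [ 0.986 -0.161 -0.051 -0.25 ]
 [-0.001  0.293 -0.956  0.544]
 [ 0.     0.     0.     1.   ]]
[ 0.49496144 -0.25955233  0.42332468] [[-0.985, 0.175, 0.0], [0.175, 0.985, 0.001], [0.0, 0.001, -1.0]]
```

View pics/w1.png

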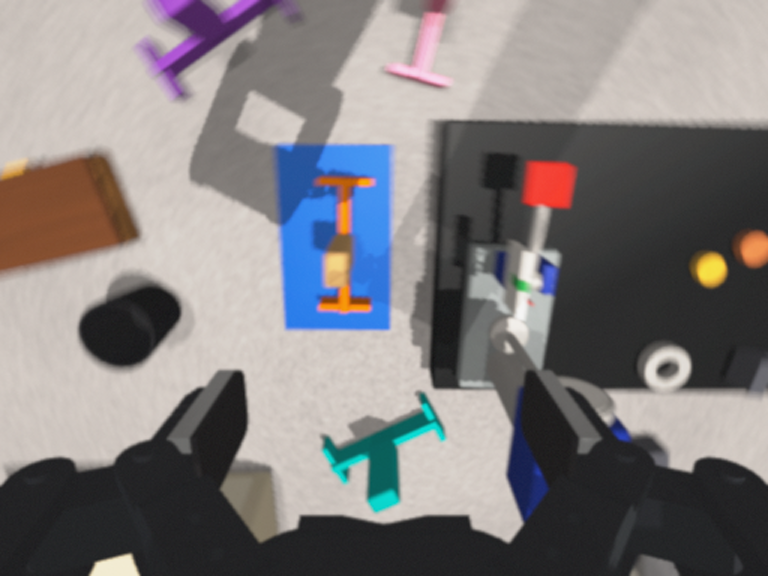

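The orange rake on the blue mat is at (343,245) in this 1.5× picture. Purple (205,45), pink (425,50) and turquoise (385,440) are the look-alikes off the mat, so only the orange one fits. The red paddle is at (549,185). I confirm the rake in a crop and fit the poses.

Run:
```python
from h import *
d=shot("wrist");save(d,"pics/w2.png",(170,80,410,270),3.2);h=hsv(d)
blue=cv2.inRange(h,(100,120,100),(120,255,255))>0
roi=np.zeros_like(blue);roi[85:230,170:275]=1
org=(cv2.inRange(h,(5,150,90),(20,255,255))>0)&roi
wood=(cv2.inRange(h,(10,60,80),(25,200,255))>0)&roi
mat=big((blue|org|wood)&roi)
hull=cv2.fillConvexPoly(np.zeros(mat.shape,np.uint8),cv2.convexHull(np.argwhere(big(blue&roi))[:,::-1].astype(np.int32)),1)
print("mat",fit([(d,hull>0,0)],[box(-.11,.11,-.065,.065,0,.003)],[.515,-.31,-.19]))
rk=big((org|wood)&roi)
B=[box(-.075,.075,-.005,.005,.003,.039),box(-.075,-.067,-.03,.03,.003,.033),box(.067,.075,-.03,.03,.003,.033),box(-.017,.017,-.011,.011,.039,.133)]
p=fit([(d,rk,0)],B,[.515,-.307,-.19]);print("rake",p,rk.sum())
red=(cv2.inRange(h,(0,170,90),(4,255,255))|cv2.inRange(h,(172,150,90),(180,255,255)))>0
m=big(red);print(m.sum(),"paddle",fit([(d,m,0)],[box(-.018,.018,-.018,.018,.138,.142)],[.48,-.12,-.19]))
```

```text
mat (array([ 0.52050758, -0.32179893, -0.1903746 ]), np.float64(0.0170613562970936))
rake (array([ 0.52372956, -0.30933578, -0.22355183]), np.float64(0.24795090081172044)) 1210
850 paddle (array([ 0.479935  , -0.11595472, -0.22977827]), np.float64(0.051621583345135225))
```

View pics/w2.png

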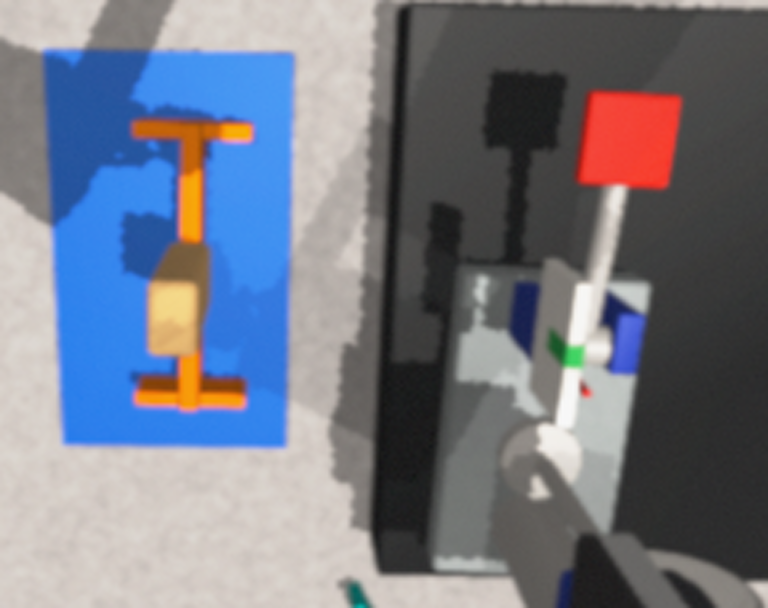

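The crop confirms the orange rake with wooden handle on the blue mat, wings at (192,130) and (190,393). Its pose fit is rough, so I refit with a better mask.

Run:
```python
from h import *
d=shot("wrist");h=hsv(d)
roi=np.zeros(h.shape[:2],bool);roi[98:217,188:258]=1
blue=cv2.inRange(h,(98,60,0),(125,255,255))>0
rk=big(~blue&roi)
B=[box(-.075,.075,-.005,.005,.003,.039),box(-.075,-.067,-.03,.03,.003,.033),box(.067,.075,-.03,.03,.003,.033),box(-.017,.017,-.011,.011,.039,.133)]
for p0 in([.515,-.307,-.19],[.52,-.315,-.17],[.51,-.31,-.23]):
    p,e=fit([(d,rk,0)],B,p0,(.006,.006,.05));print("rake",p.round(4),e,rk.sum())
im=d["color"][...,::-1].copy();im=cv2.resize(im,None,fx=4,fy=4);c=cv2.findContours(sil(d,B,p).astype(np.uint8),0,2)[0];cv2.drawContours(im,c,-1,(0,0,0),2)
cv2.imwrite("pics/w3.png",im[360:900,700:1100])
s=ctrl.get_state();Rm=R.from_quat(s["tcp_rot"]).as_matrix();print((Rm.T@(np.r_[p[:2],.114]-s["eef_pos"])).round(4),s["eef_pos"])
```

```text
rake [ 0.5229 -0.3098 -0.2089] 0.09389174478379192 1565
rake [ 0.5228 -0.3099 -0.212 ] 0.09243920972644382 1565
rake [ 0.5228 -0.3099 -0.2126] 0.09246952493069538 1565
[-0.0359 -0.0456  0.3097] [ 0.49517204 -0.25877365  0.42365799]
```

View pics/w3.png

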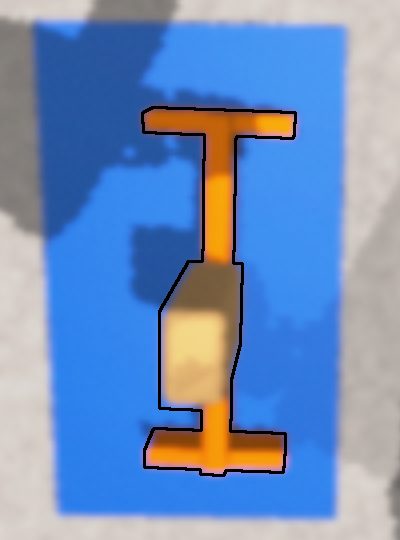

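To row units: 309 mm / 750 = 0.412, 295 mm / 750 = 0.3933, 2 degrees / 360 = 0.0056.

Request:
send_rows(rows="0 0 0.0028 -0.024 -0.0293 0.04 1; 0 0 0.0056 -0.048 -0.06 0.1067 1; 0 0 0.0056 -0.048 -0.06 0.1733 1; 0 0 0.0056 -0.048 -0.06 0.24 1; 0 0 0.0056 -0.048 -0.06 0.3 1; 0 0 0.0056 -0.048 -0.06 0.3533 1; 0 0 0.0056 -0.048 -0.06 0.3933 1; 0 0 0.0056 -0.048 -0.06 0.412 1", grip_force=60)

```text
time: 3.45
eef_pos: [0.5223, -0.3086, 0.1126]
tcp_rot: [0.104, 0.995, 0.001, -0.001]
contact_force: [0.7, 0.6, 0.6]
opening: 1.002
finger_force: 0.0
```

Request:
send_rows(rows="0 0 0 0 0 0 1; 0 0 0 0 0 0 0; 0 0 0 0 0 0 -1; 0 0 0 0 0 0 -1; 0 0 0 0 0 0 -1; 0 0 0 0 0 0 -1", grip_force=60)

```text
time: 4.2
eef_pos: [0.5229, -0.3109, 0.115]
tcp_rot: [0.105, 0.995, -0.0, 0.0]
contact_force: [-0.6, 0.2, 2.9]
opening: 0.248
finger_force: 63.0
```

To row units: -305 mm / 750 = -0.4067, -285 mm / 750 = -0.38.

Request:
send_rows(rows="0 0 0 0 0 -0.0333 -1; 0 0 0 0 0 -0.1 -1; 0 0 0 0.0133 -0.0027 -0.1733 -1; 0 0 0 0.0267 -0.0067 -0.2467 -1; 0 0 0 0.0293 -0.0067 -0.32 -1; 0 0 0 0.0293 -0.0067 -0.38 -1; 0 0 0 0.0333 0.0133 -0.4067 -1; 0 0 0 0.0467 0.0667 -0.4067 -1")

```text
time: 5.2
eef_pos: [0.4989, -0.2542, 0.4197]
tcp_rot: [0.106, 0.994, -0.0, 0.0]
contact_force: [0.2, 1.4, -1.0]
opening: 0.246
finger_force: 62.6
```

To row units: 284 mm / 750 = 0.3787, 268 mm / 750 = 0.3573, -1 degrees / 360 = -0.0028.

Request:
send_rows(rows="0 0 0 0.016 0.0733 0 -1; 0 0 0 0.032 0.1467 0 -1; 0 0 0 0.048 0.22 0 -1; 0 0 -0.0028 0.064 0.2933 0 -1; 0 0 -0.0028 0.0747 0.3573 0 -1; 0 0 -0.0028 0.0267 0.3787 0.0267 -1; 0 0 -0.0028 -0.02 0.3787 0.08 -1; 0 0 -0.0028 -0.02 0.3787 0.12 -1")

```text
time: 6.2
eef_pos: [0.5723, 0.0214, 0.3241]
tcp_rot: [0.095, 0.995, 0.0, -0.003]
contact_force: [0.0, 0.3, -2.0]
opening: 0.25
finger_force: 62.6
```

To row units: 145 mm / 750 = 0.1933, 130 mm / 750 = 0.1733.

Request:
send_rows(rows="0 0 0 0 0 0.0667 -1; 0 0 0 0 0 0.1267 -1; 0 0 0 0 0 0.1733 -1; 0 0 0 0 0 0.1933 -1; 0 0 0 0 0 0.1933 -1; 0 0 0 0 0 0.1933 -1")

```text
time: 6.95
eef_pos: [0.5735, 0.0204, 0.1861]
tcp_rot: [0.096, 0.995, -0.0, 0.001]
contact_force: [-0.4, 0.3, -1.5]
opening: 0.254
finger_force: 62.6
```

Run:
```python
from h import *
a=shot("scene");b=shot("side");s=ctrl.get_state()
im=np.hstack([cv2.resize(a["color"][150:310,190:350],None,fx=2.4,fy=2.4,interpolation=2),cv2.resize(b["color"][110:340,140:300],(267,384))])
cv2.imwrite("pics/c.png",im[...,::-1])
for d,near in((a,[294,240]),(b,[228,260])):
  h=hsv(d)
  for nm,lo,hi,g in(("brass",(17,120,120),(28,255,255),[.61,.073,.064]),("copper",(3,120,120),(14,255,255),[.595,.117,.064]),("steel",(0,0,150),(180,60,255),[.577,.195,.064])):
    m=big(cv2.inRange(h,lo,hi)>0,proj(d,g)[0]);print(nm,m.sum(),pix2w(d,np.argwhere(m).mean(0)[::-1],.06)[0].round(3))
print(s["eef_pos"],s["tcp_rot"],s["contact_force"])
```

```text
brass 41 [0.609 0.072 0.06 ]
copper 44 [0.594 0.116 0.06 ]
steel 32 [0.576 0.195 0.06 ]
brass 76 [0.611 0.073 0.06 ]
copper 78 [0.597 0.118 0.06 ]
steel 70 [0.579 0.194 0.06 ]
[0.57362883 0.02025359 0.1864663 ] [ 9.58294176e-02  9.95396059e-01 -6.61883280e-05  1.84524123e-03] [-0.96279662 -0.07099311 -0.77458829]
```

View pics/c.png

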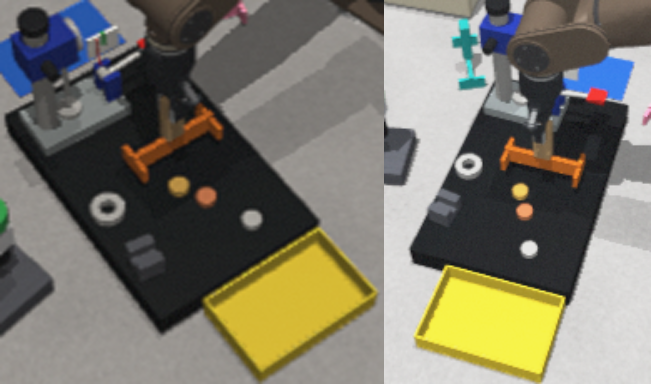

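Rake is square behind all three discs, clear of stand and bystanders. I lower it and sweep.

To row units: 75 mm / 750 = 0.1, 60 mm / 750 = 0.08.

Request:
send_rows(rows="0 0 0 0 0 0.016 -1; 0 0 0 0 0 0.0293 -1; 0 0 0 0 0 0.0293 -1; 0 0 0 0 0.02 0.0293 -1; 0 0 0 0 0.04 0.0293 -1; 0 0 0 0 0.06 0.0293 -1; 0 0 0 0 0.08 0.0293 -1; 0 0 0 0 0.1 0.0293 -1")

```text
time: 8.05
eef_pos: [0.5869, 0.0951, 0.1621]
tcp_rot: [0.096, 0.995, -0.0, -0.0]
contact_force: [0.2, -1.1, -0.7]
opening: 0.25
finger_force: 62.7
```

To row units: 105 mm / 750 = 0.14, 95 mm / 750 = 0.1267.

Request:
send_rows(rows="0 0 0 0 0.02 0 -1; 0 0 0 0 0.04 0 -1; 0 0 0 0 0.06 0 -1; 0 0 0 0 0.08 0 -1; 0 0 0 0 0.1 0 -1; 0 0 0 0 0.1133 0 -1; 0 0 0 0 0.1267 0 -1; 0 0 0 0 0.14 0 -1")

```text
time: 9.05
eef_pos: [0.607, 0.1974, 0.1624]
tcp_rot: [0.096, 0.995, -0.0, -0.0]
contact_force: [-0.0, -2.2, -0.5]
opening: 0.251
finger_force: 62.7
```

To row units: 80 mm / 750 = 0.1067, 70 mm / 750 = 0.0933.

Request:
send_rows(rows="0 0 0 0 0.0133 0 -1; 0 0 0 0 0.0267 0 -1; 0 0 0 0 0.04 0 -1; 0 0 0 0 0.0533 0 -1; 0 0 0 0 0.0667 0 -1; 0 0 0 0 0.08 0 -1; 0 0 0 0 0.0933 0 -1; 0 0 0 0 0.1067 0 -1")

```text
time: 10.05
eef_pos: [0.6222, 0.2763, 0.1623]
tcp_rot: [0.096, 0.995, 0.0, -0.0]
contact_force: [-0.5, 0.2, -2.0]
opening: 0.248
finger_force: 62.7
```

Run:
```python
from h import *
a=shot("scene");b=shot("side");s=ctrl.get_state()
im=np.hstack([cv2.resize(a["color"][180:340,220:380],None,fx=2.4,fy=2.4,interpolation=2),cv2.resize(b["color"][190:350,140:300],None,fx=2.4,fy=2.4,interpolation=2)])
cv2.imwrite("pics/e.png",im[...,::-1])
print(s["eef_pos"],s["contact_force"])
```

```text
[0.62220058 0.27667954 0.16235011] [-0.7839349  -0.25018667 -1.0969804 ]
```

View pics/e.png

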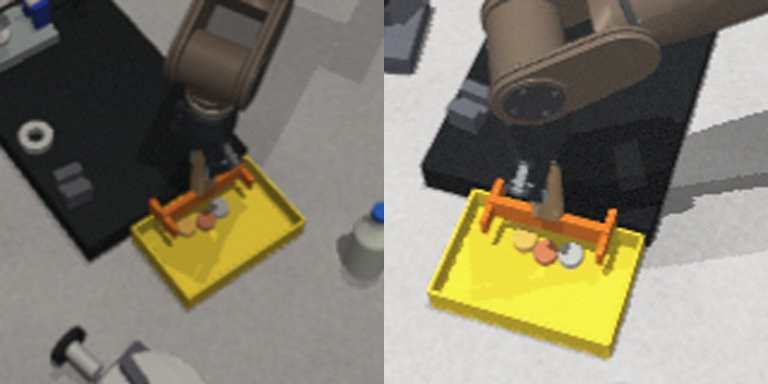

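All three discs (brass, copper, steel) lie in the tray in both views: (185,228), (205,220), (220,208) on the left. I lift and carry the rake back.

To row units: -257 mm / 750 = -0.3427, -250 mm / 750 = -0.3333.

Request:
send_rows(rows="0 0 0 0 0 -0.04 -1; 0 0 0 0 0 -0.1067 -1; 0 0 0 0 0 -0.18 -1; 0 0 0 0.0133 -0.0467 -0.2533 -1; 0 0 0 0.0333 -0.12 -0.3133 -1; 0 0 0 0.0533 -0.1933 -0.3427 -1; 0 0 0 0.0733 -0.2667 -0.3427 -1; 0 0 0 0.0867 -0.3333 -0.3427 -1")

```text
time: 11.15
eef_pos: [0.5094, 0.0409, 0.4206]
tcp_rot: [0.096, 0.995, -0.0, 0.001]
contact_force: [0.1, -1.0, -0.9]
opening: 0.253
finger_force: 62.7
```

To row units: -357 mm / 750 = -0.476, -315 mm / 750 = -0.42.

Request:
send_rows(rows="0 0 0 0.0027 -0.0533 0 -1; 0 0 0 -0.012 -0.1267 0 -1; 0 0 0 -0.0267 -0.2 0 -1; 0 0 0 -0.04 -0.2733 0 -1; 0 0 0 -0.056 -0.3467 0 -1; 0 0 0 -0.0773 -0.42 0 -1; 0 0 0 -0.1067 -0.476 0 -1; 0 0 0 -0.1067 -0.476 0.0533 -1")

```text
time: 12.15
eef_pos: [0.5217, -0.3276, 0.3822]
tcp_rot: [0.098, 0.995, -0.003, 0.003]
contact_force: [0.9, 0.7, -1.8]
opening: 0.248
finger_force: 62.7
```

To row units: 200 mm / 750 = 0.2667, 180 mm / 750 = 0.24.

Request:
send_rows(rows="0 0 0 0 0 0.0667 -1; 0 0 0 0 0 0.1333 -1; 0 0 0 0 0 0.1933 -1; 0 0 0 0 0 0.24 -1; 0 0 0 0 0 0.2667 -1; 0 0 0 0 0 0.2667 -1; 0 0 0 0 0 0.2667 -1")

```text
time: 13.02
eef_pos: [0.5219, -0.324, 0.1814]
tcp_rot: [0.096, 0.995, -0.001, 0.001]
contact_force: [-0.8, -0.2, -0.3]
opening: 0.249
finger_force: 62.6
```

Run:
```python
from h import *
s=ctrl.get_state();p=s["eef_pos"];Rm=R.from_quat(s["tcp_rot"]).as_matrix();print(p,s["tcp_rot"],s["contact_force"])
print("to mat, rake bottom at mat:",(Rm.T@(np.array([.5205,-.3218,.1145])-p)*1e3).round(1))
```

```text
[ 0.52190737 -0.32399218  0.18141566] [ 0.09589101  0.99539036 -0.00100587  0.00138819] [-0.79987864 -0.22827203 -0.25094615]
to mat, rake bottom at mat: [ 2.   2.  66.9]
```

To row units: 67 mm / 750 = 0.0893, 66 mm / 750 = 0.088.

Request:
send_rows(rows="0 0 0 0.0013 0.0027 0.04 -1; 0 0 0 0.0013 0.0027 0.0667 -1; 0 0 0 0.0013 0.0027 0.08 -1; 0 0 0 0.0013 0.0027 0.0853 -1; 0 0 0 0.0013 0.0027 0.088 -1; 0 0 0 0.0013 0.0027 0.0893 -1; 0 0 0 0.0013 0.0027 0.0893 -1")

```text
time: 13.9
eef_pos: [0.5211, -0.3216, 0.1148]
tcp_rot: [0.096, 0.995, -0.001, 0.001]
contact_force: [-2.0, 2.7, 5.7]
opening: 0.251
finger_force: 63.6
```

To row units: -165 mm / 750 = -0.22, -110 mm / 750 = -0.1467.

Request:
send_rows(rows="0 0 0 0 0 0 -0.4; 0 0 0 0 0 0 0; 0 0 0 0 0 0 1; 0 0 0 0 0 0 1; 0 0 0 0 0 -0.0267 1; 0 0 0 0 0 -0.08 1; 0 0 0 0 0 -0.1467 1; 0 0 0 0 0 -0.22 1")

```text
time: 14.9
eef_pos: [0.5202, -0.3208, 0.28]
tcp_rot: [0.096, 0.995, -0.0, 0.0]
contact_force: [-0.1, -0.4, -0.2]
opening: 0.999
finger_force: 0.0
```

To row units: -145 mm / 750 = -0.1933, -110 mm / 750 = -0.1467.

Request:
send_rows(rows="0 0 0 0.0267 0.0267 -0.0733 -1; 0 0 0 0.0533 0.0667 -0.1467 -1; 0 0 0 0.0533 0.0667 -0.1933 -1; 0 0 0 0.0533 0.0667 -0.1933 -1; 0 0 0 0.0533 0.0667 -0.1933 -1; 0 0 0 0.0533 0.0667 -0.1933 -1")

```text
time: 15.65
eef_pos: [0.4903, -0.2642, 0.4202]
tcp_rot: [0.096, 0.995, 0.001, -0.002]
contact_force: [0.1, 0.5, -0.1]
opening: -0.0
finger_force: 0.0
```

Run:
```python
from h import *
d=shot("wrist");b=shot("side");h=hsv(d)
im=np.hstack([cv2.resize(d["color"],(512,384)),cv2.resize(b["color"][240:350,140:260],(288,264))[:, :] if 0 else cv2.resize(b["color"][240:360,145:235],(288,384))])
cv2.imwrite("pics/f.png",im[...,::-1])
s=ctrl.get_state();print(s["eef_pos"],s["tcp_rot"],s["opening"],s["contact_force"])
red=(cv2.inRange(h,(0,170,90),(4,255,255))|cv2.inRange(h,(172,150,90),(180,255,255)))>0
m=big(red);print(m.sum(),fit([(d,m,0)],[box(-.018,.018,-.018,.018,.138,.142)],[.48,-.116,-.21]))
find(d,["rake","paddle"])
```

```text
[ 0.4904259  -0.26430536  0.42044118] [ 9.60194123e-02  9.95378074e-01  9.08125392e-04 -1.39173885e-03] -0.003019064832230907 [0.17714649 0.27343652 0.57472696]
858 (array([ 0.47990015, -0.11587689, -0.22690874]), np.float64(0.04958909882700002))
rake 0.89 [ 0.345 -0.185  0.037] [290.  36.]
rake 0.82 [ 0.779 -0.317  0.127] [258. 336.]
rake 0.72 [ 0.512 -0.316  0.038] [227. 164.]
rake 0.6 [ 0.289 -0.393  0.035] [142.  25.]
paddle 0.62 [ 0.49  -0.124  0.139] [364. 135.]
```

View pics/f.png

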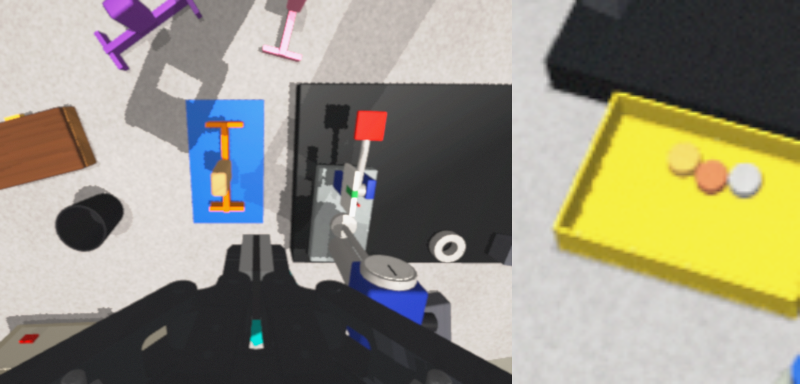

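Rake is upright in the mat's middle at (225,170), released; discs are flat in the tray on the right at (683,158), (711,177), (745,180). The paddle is at (371,125). Now I bring the shut fingertips above it.

To row units: 250 mm / 750 = 0.3333, 235 mm / 750 = 0.3133.

Request:
send_rows(rows="0 0 0 0.02 0.0667 0 -1; 0 0 0 0.04 0.1333 0 -1; 0 0 0 0.0587 0.192 0.0267 -1; 0 0 0 0.0587 0.192 0.1067 -1; 0 0 0 0.0587 0.192 0.1867 -1; 0 0 0 0.0587 0.192 0.2667 -1; 0 0 0 0.0587 0.192 0.3133 -1; 0 0 0 0.0587 0.192 0.3333 -1")

```text
time: 16.85
eef_pos: [0.4736, -0.1139, 0.1695]
tcp_rot: [0.096, 0.995, 0.001, -0.002]
contact_force: [-0.0, -0.2, 0.4]
opening: -0.003
finger_force: 0.0
```

To row units: 8 mm / 750 = 0.0107, 6 mm / 750 = 0.008.

Request:
send_rows(rows="0 0 0 0 0 0 -1; 0 0 0 0 0 0.0027 -1; 0 0 0 0 0 0.0053 -1; 0 0 0 0 0 0.008 -1; 0 0 0 0 0 0.0107 -1; 0 0 0 0 0 0.0107 -1")

```text
time: 17.6
eef_pos: [0.4749, -0.1145, 0.1642]
tcp_rot: [0.096, 0.995, 0.0, -0.0]
contact_force: [-0.2, -0.4, -0.1]
opening: 0.001
finger_force: 0.0
```

Run:
```python
from h import *
a=shot("scene");b=shot("side");w=shot("wrist");s=ctrl.get_state()
r=lambda d,x0,y0,x1,y1,W,H:cv2.resize(d["color"][y0:y1,x0:x1],(W,H),interpolation=2)
im=np.hstack([r(a,205,130,275,200,260,260),r(b,210,130,290,210,260,260),r(w,200,0,512,312,260,260)])
cv2.imwrite("pics/g.png",im[...,::-1]);print(s["eef_pos"],s["contact_force"],ctrl.nose_length)
```

```text
[ 0.47499305 -0.11452795  0.16434936] [ 1.12062446 -0.61237177  0.30980569] 0.022
```

View pics/g.png

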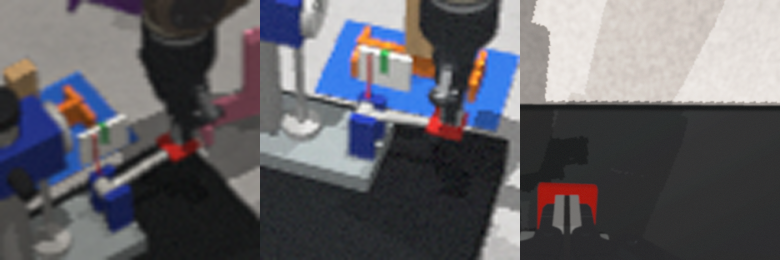

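Fingertips stand over the red paddle in all three views. The pointer, at (370,70) in the side panel, is left of the green band at (385,60). I press.

To row units: 18 mm / 750 = 0.024, 15 mm / 750 = 0.02.

Request:
send_rows(rows="0 0 0 0 0 0.0053 -1; 0 0 0 0 0 0.0107 -1; 0 0 0 0 0 0.016 -1; 0 0 0 0 0 0.02 -1; 0 0 0 0 0 0.024 -1; 0 0 0 0 0 0.024 -1; 0 0 0 0 0 0.024 -1; 0 0 0 0 0 0.024 -1")

```text
time: 18.75
eef_pos: [0.4735, -0.1142, 0.1463]
tcp_rot: [0.096, 0.995, 0.0, -0.003]
contact_force: [-5.9, 1.1, 7.0]
opening: 0.001
finger_force: 4.2
```

Run:
```python
from h import *
a=shot("scene");b=shot("side");s=ctrl.get_state()
r=lambda d,x0,y0,x1,y1,W,H:cv2.resize(d["color"][y0:y1,x0:x1],(W,H),interpolation=2)
im=np.hstack([r(a,215,145,265,195,380,380),r(b,225,135,285,195,400,380)])
cv2.imwrite("pics/i.png",im[...,::-1]);print(s["eef_pos"],s["contact_force"])
```

```text
[ 0.47352665 -0.11419723  0.14626492] [-6.0158296   0.58327914  6.77620278]
```

View pics/i.png

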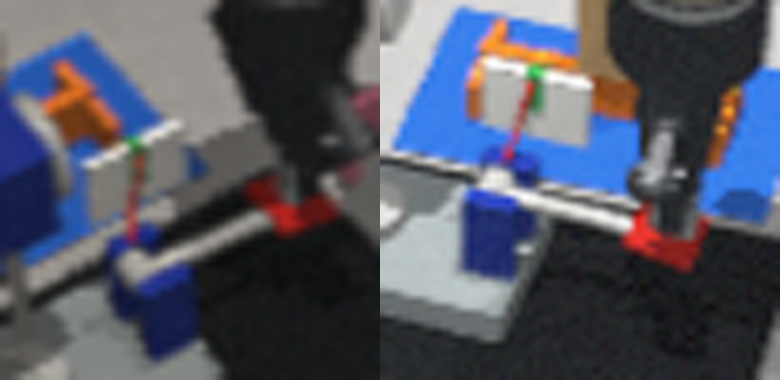

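The pointer stands over the green band in both views: (137,150) on the left, (533,80) on the right. The 7 N vertical force matches about 0.22 rad. I hand in while holding.

```bash
python3 -c "
from plant import ctrl
print(ctrl.sign_off())"
```

```text
the job is handed in; nothing more can be done
None
```

I handed the job in with all three discs in the tray, the rake standing upright and released in the middle of its mat, and the paddle held about 20 mm down with the pointer in the green band; the verdict was not shown to me.

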